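# Check the measuring well for a spent carrier, then load the new sample carrier

## Task

Before loading the measuring stage, feel down inside its round well with the fingertips until they touch something: a spent thin carrier may still be sitting in it. If one is there, lift it out and lay it in the steel tray. Then lower the new sample carrier, kept upright and not dropped, into the well until it is fully home, let go, and leave everything else on the bench undisturbed.

Things in the scene. Friction and masses are not known exactly. Their poses are not given: they have to be found in the camera images.
- carrier: New sample carrier, loose, upright on the bench: aluminium disc 77 mm across, 20 mm thick, with four stone chips (6 mm high) on top, and a plain round steel post, 14 mm across, 60 mm tall, at its centre; 80 mm high in all, about 0.25 kg. Origin on its axis half-way up, 40 mm above the underside; z up along the post. Fully home, its disc rests on the well floor and the post stands 32 mm out of the mouth.
- well_floor (a point): Centre of the flat floor of the round well in the measuring stage. The floor is 8 mm above the bench, rigid; the well is 80 mm across, 48 mm deep, with a 3 mm chamfer at its mouth, so the new carrier has 1.5 mm to spare all round. z is up. Whether the well is empty is not told here.
- well_mouth (a point): Centre of the mouth of the well, level with the top of the grey block, 56 mm above the bench and 48 mm straight above the centre of the well floor.
- stage: The fixed measuring stage: grey block 110 x 110 mm, 56 mm high, with the well at its centre, and a white console 40 mm high joined to its +x side (67 mm more). Origin at bench level under the well's centre; x points from the well to the console, z up.
- liner: Black rubber liner on the floor of a fixed steel tray, 150 x 130 mm, walls 22 mm high and 5 mm thick. Liner 138 x 118 x 3 mm; origin at the centre of its underside, 5 mm above the bench, so its top is 8 mm above the bench; x along the tray's longer side, z up. The spent carrier must end up resting on this liner.
- rock: Bystander: a reddish rock, 70 x 50 x 45 mm, loose; origin at the centre of its underside.
- fragment: Bystander: a small brown rock fragment, 42 x 30 x 27 mm, loose; origin at the centre of its underside.
- wash_bottle: Bystander: a white bottle, 64 mm in diameter, 160 mm tall, standing loose; origin at the centre of its underside.
- pen: Bystander: a pen, 130 x 10 x 10 mm, lying loose along its x axis; origin at the centre of its underside.
- sample_box: Bystander: an empty clear plastic box, 110 x 80 x 35 mm, loose; origin at the centre of its underside.
- loupe: Bystander: a small black eyepiece magnifier, 40 mm in diameter, 34 mm tall, standing loose; origin at the centre of its underside.
- leftover_top (a point): Fixed point of the stage on the well's axis, 34 mm above its floor: where the top of the spent carrier's post is IF one is still in the well (to 2 mm). The spent carrier, loose, about 0.14 kg: aluminium disc 77 mm across, 10 mm thick, with a round steel post 12 mm across, 24 mm tall, at its centre. Part-open fingers fit between post and well wall. If the well is empty it already lies in the tray: leave it.
Mind the look-alikes: they are no part of the job. What is shaped like the carrier but red is not meant.

How it is judged:
By the outcome, as a careful person would: the job done as asked, in the order asked, and still so for the second after the job is handed in, with the robot touching nothing.
It also fails if it takes over 72 s, if anything falls off the work surface, if the arm or the gripper's body presses on something with over 40 N, if the wrist force passes 120 N, or if a joint passes its speed limit or range.

## Robot

A 6-joint arm with a two-finger parallel gripper is mounted at the origin on the work surface. World frame = base frame: x ahead of the robot, y to its left, z up, the work surface at z = 0. Lengths are in m, angles in rad, forces in N, time in s.
With the tool pointing down it reaches from about 0.35 to 0.85 m from the base axis. Payload 8.1 kg.
Tool frame: the origin (TCP) lies at the very end of the fingers, on their centre line; the grasp point (between the pads) lies 19 mm behind it; z points along the fingers, y is the direction in which the jaws open and shut (so a half turn about z gives the same grasp; the last joint's range is limited). The gripper opens to 93 mm and grips with 3 to 60 N. Pads are 15 mm wide; open, the fingers measure 128 mm over their backs; the gripper's body (75 mm by 188 mm) begins 65 mm behind the grasp point.
Start: joints at [1.073, 0.13, 1.488, -0, 1.523, -0.085], TCP at [0.241, 0.55, 0.192] pointing down, gripper open.
Joint ranges: [-2.96, 2.96], [-0.89, 2.26], [0.02, 2.5], [-1.34, 4.48], [0, 2.73], [-2.66, 2.66]. Speed limits (rad/s): [2.39, 2.39, 2.79, 3.14, 3.14, 3.14].

## Interface

Orientations are given as a rotation vector (axis times angle).
In Python, from plant import * gives the robot as it stands.
- The arm moves only by the tool apply_moves, never from a script. Its argument "commands" is one flat list of numbers, 7 for each row, row after row: the shift along the world's x, y, z in cm, then the turn, a rotation vector about the world's x, y, z in rad, then the finger opening in cm, from 0 to 9.3. A call has 1 to 8 rows; each row shifts and turns the pose as measured when the row begins; what a row does not reach is not made up. A row lasts 1/8 s, in which the tool goes at most 62.5 mm and 10.7 degrees, less where a joint would pass 70% of its speed; a pose out of reach is approached as far as the arm can. A call with a gripper value outside its range is refused whole. The fingers move at their own pace and stop on an object; "squeeze" is the grip in N (left out, the last holds). Time passes only in rows, so rows that do not move let the fingers close. It gives the time, the measured TCP pose, the force and the opening at its end, in the units of the state.
- read_state(): the state, without advancing time (a new reading comes with each control period).
- read_camera(name): name is "scene" or "top" or "wrist"; returns (picture, depth): 400x640x3 uint8, blue, green, red; 400x640 float32, m along the optical axis (not along the pixel's ray), 0 where there is no reading.
- camera_model(name): a dict with "intrinsics" (3x3 intrinsics, pixels), "R" (3x3) and "t" (3): a world point X has camera coordinates R X + t. Camera axes: x right, y down, z forward; pixel columns grow to the right and rows downward; lengths in m; the calibration is good to about 2 mm. A picture is of the moment at which its call begins: read the wrist's pose just before it. camera_model takes no time and is no camera call; for the wrist camera it gives the pose at the moment of the call.
- close_job(): hands the job in, once; it reports no verdict.
Trained networks look in the newest picture that a camera, given by its name, has taken for a name from the list of things; names that differ only in an ending like _2 or _b are one class to them, and where a whole thing is asked for, a point or a joint stands for the part that bears it (a point fixed in the world has none). Each returns a list of dicts, best first, with "conf" (0 to 1); they miss things now and then, are a little off and sometimes report something else, mostly with a low value. They report only what shows in the picture. A call takes as long as a camera call. They do not tell look-alikes from the thing itself.
- find_in(query, camera): "point" ([x, y, z] in m, in the coordinates of the camera as it stood for that picture, good to about 4 mm: the middle of the surface that is visible of it).
- cut_out(query, camera): "mask" (400x640 bool, what is visible of it).
- spot_point(query, camera): "point" ([x, y, z] in m, in the coordinates of the camera as it stood for that picture, good to about 4 mm: a listed point, or the origin of a listed thing).
The state is a dict: "t": time; "q": joint angles; "dq": joint speeds; "joint_torque": joint torques, N m; "tool_pos": TCP position; "orientation": TCP orientation; "force": force on the tool from outside, world axes, zero at the start; "wrist_torque": the same for the moment, N m; "opening": finger opening in m.
Only numpy, scipy, OpenCV 4.12 (cv2) and the standard library are available. Lean on these libraries where they do the work, as an engineer would, in place of code of your own. Each camera call takes 0.05 s, during which the arm holds its last target. There are 200 camera calls.

## Working session

There is one attempt and no reset: what is moved stays moved. The work goes in short steps, Python scripts to look and compute and a tool call to move; the robot and the scene stay as the last step left them, time stands still between calls to the robot, and variables do not carry over. Pictures are saved under pics/ and viewed, about 8 in all and at most 12, crops included, and the job is handed in when it is done.

Besides the shell and the picture viewer there is one more tool, called after "Call:" by a JSON object that holds its "method" and its "body", one argument or row to a line. apply_moves: Moves the arm, as the interface text tells. Its arguments: {"type":"object","properties":{"commands":{"type":"array"},"squeeze":{"type":"number"}},"required":["commands"]}

```bash
mkdir -p pics; cat > h.py <<'E'
from plant import *
import numpy as np, cv2
def cam(n):
    m=camera_model(n); return np.array(m["intrinsics"]),np.array(m["R"]),np.array(m["t"])
def w(p,c): K,R,t=c; return R.T@(np.array(p)-t)
def px(X,c):
    K,R,t=c; v=K@(R@np.array(X)+t); return v[:2]/v[2]
def cloud(d,c):
    K,R,t=c; v,u=np.mgrid[:400,:640]
    P=np.stack([(u-K[0,2])/K[0,0]*d,(v-K[1,2])/K[1,1]*d,d],-1)
    return (P-t)@R
E
python3 - <<'E'
from h import *
s=read_state(); print({k:np.round(v,3) for k,v in s.items()})
ims=[]
for n in("scene","top"):
    c=cam(n); im,d=read_camera(n); ims.append(im); np.savez(f"{n}.npz",im=im,d=d)
    for q in("carrier","well_mouth","well_floor","stage","liner","leftover_top"):
        for r in spot_point(q,n)[:3]:
            P=w(r["point"],c); print(n,q,round(r["conf"],2),np.round(P,3),np.round(px(P,c)))
cv2.imwrite("pics/scene.png",ims[0]);cv2.imwrite("pics/top.png",ims[1])
E
```

```text
{'t': np.float64(0.0), 'q': array([ 1.073,  0.131,  1.489, -0.   ,  1.523, -0.085]), 'dq': array([ 0.   ,  0.   , -0.002, -0.002, -0.002,  0.002]), 'joint_torque': array([ 2.0000e-03, -5.5985e+01, -4.9176e+01,  7.7000e-02,  3.5000e-02,
       -0.0000e+00]), 'tool_pos': array([0.24 , 0.549, 0.191]), 'orientation': array([-6.440e-01, -3.074e+00,  3.000e-03]), 'force': array([ 0.563, -0.286,  0.501]), 'wrist_torque': array([ 0.018, -0.076, -0.003]), 'opening': np.float64(0.093)}
scene carrier 0.83 [0.298 0.333 0.043] [447. 204.]
scene carrier 0.79 [0.423 0.17  0.046] [382. 206.]
scene carrier 0.7 [0.527 0.287 0.042] [402. 241.]
scene well_mouth 0.82 [ 0.611 -0.023  0.052] [295. 214.]
scene well_floor 0.69 [ 0.669 -0.385  0.006] [203. 195.]
scene well_floor 0.62 [ 0.614 -0.023  0.004] [296. 226.]
scene stage 0.66 [ 0.616 -0.022 -0.001] [296. 228.]
scene liner 0.85 [ 0.431 -0.264  0.005] [275. 175.]
scene leftover_top 0.79 [ 0.606 -0.024  0.044] [296. 215.]
scene leftover_top 0.68 [ 0.434 -0.265  0.003] [274. 175.]
top carrier 0.97 [0.531 0.289 0.043] [221. 202.]
top carrier 0.84 [0.414 0.289 0.041] [219. 244.]
top carrier 0.84 [0.428 0.168 0.042] [263. 239.]
top well_mouth 0.6 [ 0.615 -0.023  0.061] [333. 172.]
top well_floor 0.66 [ 0.636  0.177 -0.002] [265. 171.]
top stage 0.78 [ 0.619 -0.022 -0.   ] [332. 177.]
top liner 0.72 [ 0.433 -0.262  0.004] [417. 241.]
top leftover_top 0.82 [ 0.618 -0.026  0.042] [334. 173.]
```

View pics/scene.png

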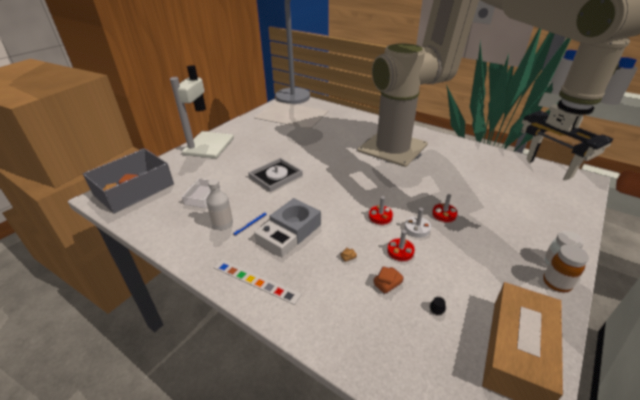

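View pics/top.png

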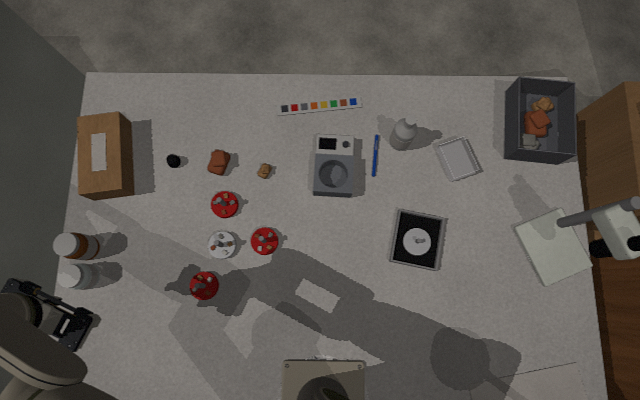

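The scene shows three red look-alikes at top pixels (224,204), (265,240) and (204,285). The one silver carrier is at (222,244), or (418,226) in the scene view; it is the one meant, being aluminium and not red. The tray at (417,241) already holds a disc with a post. The well is at (333,173). I'll confirm with one crop and refine positions from depth.

```bash
python3 - <<'E'
from h import *
from scipy.optimize import least_squares
z=np.load("top.npz");im,d=z["im"],z["d"];c=cam("top");P=cloud(d,c)
cr=np.hstack([cv2.resize(im[v-30:v+30,u-40:u+40],None,fx=5,fy=5,interpolation=cv2.INTER_CUBIC) for u,v in((222,244),(333,168))])
cr2=np.hstack([cv2.resize(im[v-30:v+30,u-40:u+40],None,fx=5,fy=5,interpolation=cv2.INTER_CUBIC) for u,v in((417,240),(265,240))])
cv2.imwrite("pics/crop.png",np.vstack([cr,cr2]))
def reg(x,y,r): return (np.hypot(P[...,0]-x,P[...,1]-y)<r)&(d>0)
m=reg(.414,.289,.06)
for lo,hi in((.012,.032),(.06,.09)):
    q=P[m&(P[...,2]>lo)&(P[...,2]<hi)]
    if len(q): (x,y),r=cv2.minEnclosingCircle(q[:,:2].astype(np.float32)); print("carrier",lo,len(q),q.mean(0).round(4),x,y,r)
m=reg(.615,-.023,.10); Z=P[...,2]
q=P[m&(Z>.05)&(Z<.065)]; print("stage top",len(q),q.min(0),q.max(0), cv2.minAreaRect(q[:,:2].astype(np.float32)))
m=reg(.617,-.023,.032); print("well z pct",np.percentile(Z[m],[0,5,25,50,75,95,100]).round(4))
print("well z grid");print((Z[160:190,318:348:2][::2]*1000).round().astype(int))
# bench ref
b=P[200:215,280:300];print("bench z",np.median(b[...,2]))
m=reg(.433,-.262,.08);q=P[m&(Z>.012)];print("tray z");print((Z[222:262:2,398:438:2]*1000).round().astype(int))
E
```

```text
carrier 0.012 554 [0.4131 0.2841 0.0208] 0.41421377658843994 0.2856283187866211 0.038800276815891266
carrier 0.06 31 [0.4134 0.2844 0.0778] 0.41365742683410645 0.2857358455657959 0.007233973126858473
stage top 910 [ 0.55687449 -0.08199094  0.05013152] [0.70829483 0.03257438 0.06289018] ((0.6341947317123413, -0.02556357905268669), (0.10992281138896942, 0.15052521228790283), 87.19783782958984)
well z pct [0.0011 0.0042 0.006  0.0079 0.0093 0.0116 0.0144]
well z grid
[[  56   59   57   56   57   53   55   51   50   54   54   58   57   59
    59]
 [  57   55   57   59   50   41   30   30   29   32   36   44   56   59
    57]
 [  57   60   55   42   31   20   15    9   10   12   17   23   35   48
    55]
 [  57   59   45   22    8    6    7    9   10    9    5   10   25   34
    53]
 [  57   54   27    8    9    5    8    7    8    8    9    6    9   17
    46]
 [  56   45   11    8    7    4    8    9    9    9    6    9    6    5
    26]
 [  57   26    8    8    4    9    6    7    7   10   10    8    9    7
    14]
 [  57    5    4    7    6    8    9 1155    8    6    5    8    6    6
[... 2006 characters left out ...]
0   22   19   15   16   16   18   17
    16   17    9    4    6   13]
 [   4    7    7   10    4   20   16   16   16   20   21   17   18   22
    20   12    7    3    6    7]
 [   9    8    7    9    8    8   17   21   20   17   15   15   17   20
    17    6   10    3   11    8]
 [   9    5    9   11   10    9    9    9   20   20   21   17   14    9
     6    9    8    6    8    2]
 [   4    6    8    8    3    6    7    8   10    8    7   10    9    8
     8    8    6    7    6    7]
 [   7   10    6    7    7    8    8    6    6    5    7   11    5    9
     9   11    9    7    6   12]
 [  12    8    2    9    8    6   11    7   10    7    5    9    7    7
     7    8    9    8    6   16]]
```

View pics/crop.png

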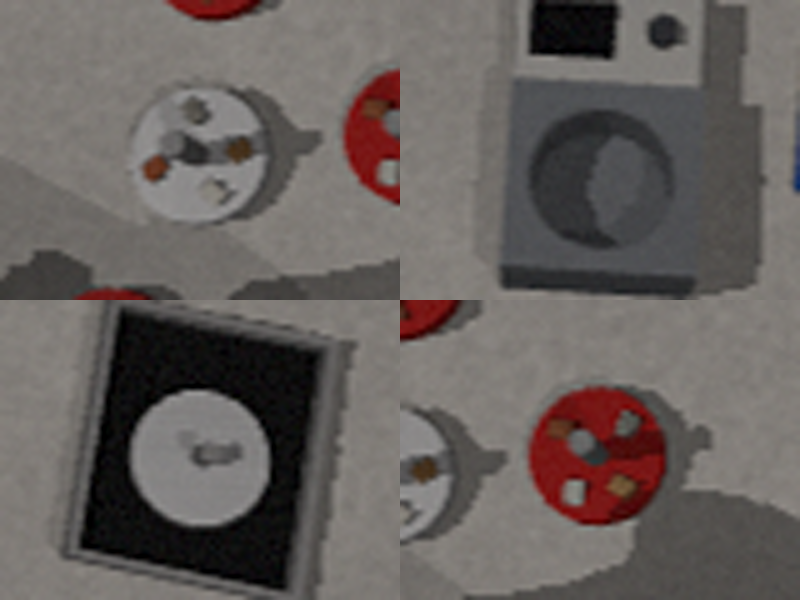

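The crop confirms it: the silver carrier at (222,244), with four chips and a tall post, is the one meant. The well at (333,173) looks empty, and the tray holds the thin spent disc. I'll still feel the well first, so next I fit its centre.

```bash
cat >> h.py <<'E'
def hole(d,c,g,z=.056,thr=.052,rad=.06,base=0.):
    K,R,t=c; v,u=np.mgrid[:400,:640]; C=-R.T@t
    ray=np.stack([(u-K[0,2])/K[0,0],(v-K[1,2])/K[1,1],np.ones_like(u)],-1)@R
    Q=C+ray*((z-C[2])/ray[...,2])[...,None]; P=cloud(d,c)
    m=(np.hypot(Q[...,0]-g[0],Q[...,1]-g[1])<rad)&(P[...,2]<thr)&(d>0)&(P[...,2]>-.02)
    m=cv2.morphologyEx(m.astype(np.uint8),cv2.MORPH_CLOSE,np.ones((3,3)))
    n,l,s,_=cv2.connectedComponentsWithStats(m); m=l==1+np.argmax(s[1:,4])
    q=Q[m][:,:2]; (x,y),r=cv2.minEnclosingCircle(q.astype(np.float32))
    return q.mean(0),(x,y,r),m
E
python3 - <<'E'
from h import *
z=np.load("top.npz");c=cam("top")
print(hole(z["d"],c,(.615,-.023),rad=.052)[:2])
print(cam("top"))
E
```

```text
(array([ 0.61397351, -0.02498492]), (0.6121397614479065, -0.027138665318489075, 0.04354063794016838))
(array([[406.82840613,   0.        , 318.028481  ],
       [  0.        , 406.82840613, 200.62331738],
       [  0.        ,   0.        ,   1.        ]]), array([[ 0.01294873, -0.99990553, -0.0046108 ],
       [-0.97778884, -0.01169735, -0.20926575],
       [ 0.20919205,  0.00721812, -0.97784794]]), array([0.0114321 , 0.53468456, 1.06702777]))
```

Call:
{"method": "apply_moves", "body": {
  "commands": [4,-6,0,0,0,0,0,4,-6,0,0,0,0,0,4,-6,0,0,0,0,0,4,-6,0,0,0,0,0,4,-6,0,0,0,0,0,4,-6,0,0,0,0,0,4,-6,0,0,0,0,0,4,-6,0,0,0,0,0],
  "squeeze": 20
}}

```text
t: 1.7
tool_pos: [0.5178, 0.131, 0.1928]
orientation: [0.63, 3.074, 0.005]
force: [-0.1, 0.3, -0.2]
opening: 0.0178
```

Call:
{"method": "apply_moves", "body": {
  "commands": [3,-5,0,0,0,0,0,3,-5,0,0,0,0,0,2.6,-4.2,0,0,0,0,0,0.8,-1.2,0,0,0,0,0,0,0,0,0,0,0,0]
}}

```text
t: 2.33
tool_pos: [0.6156, -0.0325, 0.1929]
orientation: [0.638, 3.071, 0.006]
force: [-0.3, -0.3, -0.1]
opening: 0.0004
```

```bash
python3 - <<'E'
from h import *
s=read_state(); c=cam("wrist"); im,d=read_camera("wrist"); cv2.imwrite("pics/w1.png",im)
print(s["tool_pos"],s["opening"],"cam",-c[1].T@c[2])
r=hole(d,c,(.614,-.025)); print(r[:2],r[2].sum())
for q in("well_mouth","well_floor"):
    for x in spot_point(q,"wrist")[:2]: print(q,x["conf"],w(x["point"],c))
E
```

```text
[ 0.61557514 -0.03247878  0.19291805] 0.0004277844567123763 cam [ 0.54373435 -0.001637    0.38470543]
(array([ 0.61182427, -0.02300794]), (0.6127175688743591, -0.023627949878573418, 0.04080113396048546)) 3716
well_mouth 0.91 [ 0.61373221 -0.02429876  0.0532669 ]
well_floor 0.55 [ 0.61498111 -0.02569602  0.0078667 ]
```

View pics/w1.png

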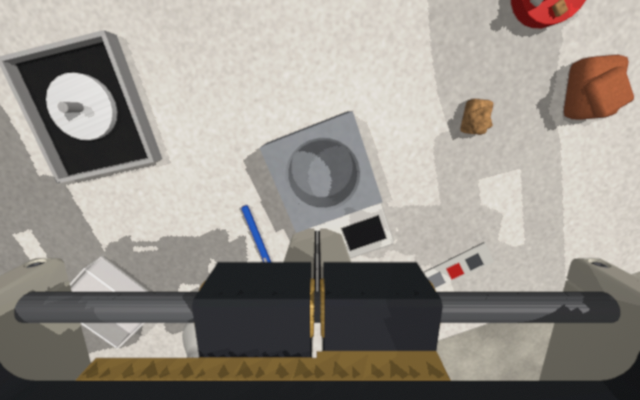

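The wrist view shows the empty well mouth at (323,172), and the tray with the spent disc at (80,106). Now I feel down inside the well with closed fingers.

Call:
{"method": "apply_moves", "body": {
  "commands": [-0.3,0.8,-4,0,0,0,0,0,0,-4,0,0,0,0,0,0,-4,0,0,0,0,0,0,-1.5,0,0,0,0,0,0,0,0,0,0,0]
}}

```text
t: 3.1
tool_pos: [0.6113, -0.0147, 0.0589]
orientation: [0.619, 3.069, 0.009]
force: [0.2, 0.3, 0.7]
opening: 0.0003
```

Call:
{"method": "apply_moves", "body": {
  "commands": [0.2,-0.9,0,0,0,0,0,0,0,-1,0,0,0,0,0,0,-1,0,0,0,0,0,0,-0.8,0,0,0,0,0,0,-0.5,0,0,0,0]
}}

```text
t: 3.72
tool_pos: [0.6172, -0.0247, 0.0294]
orientation: [0.618, 3.061, 0.01]
force: [0.1, -0.2, 0.4]
opening: 0.0003
```

Already 13 mm below where a spent post would be, with no contact. Going on to the floor.

Call:
{"method": "apply_moves", "body": {
  "commands": [-0.3,0,-0.6,0,0,0,0,0,0,-0.5,0,0,0,0,0,0,-0.4,0,0,0,0,0,0,-0.2,0,0,0,0]
}}

```text
t: 4.22
tool_pos: [0.6135, -0.0246, 0.0106]
orientation: [0.618, 3.062, 0.01]
force: [-0.0, 0.1, 0.2]
opening: 0.0003
```

Call:
{"method": "apply_moves", "body": {
  "commands": [0,0,-0.2,0,0,0,0,0,0,-0.2,0,0,0,0]
}}

```text
t: 4.47
tool_pos: [0.6138, -0.0246, 0.0066]
orientation: [0.618, 3.062, 0.01]
force: [-0.7, 0.3, 0.0]
opening: 0.0004
```

Call:
{"method": "apply_moves", "body": {
  "commands": [0,0,-0.15,0,0,0,0]
}}

```text
t: 4.6
tool_pos: [0.6139, -0.0246, 0.0051]
orientation: [0.618, 3.061, 0.01]
force: [0.3, 0.8, -0.0]
opening: 0.0003
```

Call:
{"method": "apply_moves", "body": {
  "commands": [0,0,-0.15,0,0,0,0]
}}

```text
t: 4.72
tool_pos: [0.614, -0.0246, 0.0036]
orientation: [0.617, 3.061, 0.01]
force: [-0.1, -0.5, 0.7]
opening: 0.0005
```

Call:
{"method": "apply_moves", "body": {
  "commands": [0,0,-0.1,0,0,0,0]
}}

```text
t: 4.85
tool_pos: [0.614, -0.0246, 0.0026]
orientation: [0.618, 3.061, 0.01]
force: [-0.4, -0.2, 0.6]
opening: 0.0002
```

Call:
{"method": "apply_moves", "body": {
  "commands": [0,0,-0.1,0,0,0,0]
}}

```text
t: 4.97
tool_pos: [0.614, -0.0246, 0.0015]
orientation: [0.618, 3.061, 0.01]
force: [0.8, -0.1, -0.2]
opening: 0.0009
```

```bash
python3 - <<'E'
from h import *
s=read_state(); print(s["tool_pos"],s["force"],s["wrist_torque"],s["joint_torque"])
im,d=read_camera("scene"); cv2.imwrite("pics/s2.png",cv2.resize(im[110:290,200:400],None,fx=3,fy=3,interpolation=cv2.INTER_CUBIC))
E
```

```text
[ 0.61401557 -0.02463354  0.0015228 ] [ 0.83394385 -0.13432152 -0.17865499] [ 0.01609527  0.01372195 -0.01108954] [ 2.49367928e-03 -6.00762033e+01 -4.39692450e+01  3.84143076e-02
 -2.10298999e-02  7.22355362e-04]
```

View pics/s2.png

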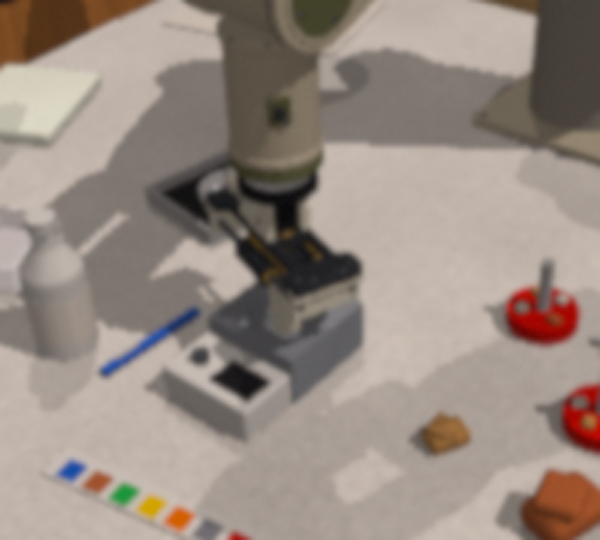

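The crop shows the fingers down inside the well at (290,310), clear of everything. There is no contact force yet, so I keep going in small steps.

Call:
{"method": "apply_moves", "body": {
  "commands": [0,0,-0.15,0,0,0,0]
}}

```text
t: 5.15
tool_pos: [0.6141, -0.0246, -0.0]
orientation: [0.617, 3.061, 0.01]
force: [0.3, 0.1, -0.4]
opening: 0.0006
```

Call:
{"method": "apply_moves", "body": {
  "commands": [0,0,-0.15,0,0,0,0]
}}

```text
t: 5.28
tool_pos: [0.6141, -0.0246, -0.0017]
orientation: [0.617, 3.061, 0.01]
force: [-0.1, -0.2, 0.5]
opening: 0.0007
```

Call:
{"method": "apply_moves", "body": {
  "commands": [0,0,-0.15,0,0,0,0]
}}

```text
t: 5.4
tool_pos: [0.6141, -0.0246, -0.0032]
orientation: [0.617, 3.061, 0.01]
force: [-1.0, 0.3, -1.1]
opening: 0.0006
```

Call:
{"method": "apply_moves", "body": {
  "commands": [0,0,-0.15,0,0,0,0]
}}

```text
t: 5.52
tool_pos: [0.614, -0.0246, -0.0049]
orientation: [0.617, 3.061, 0.01]
force: [-0.2, 0.5, 0.3]
opening: 0.0004
```

Call:
{"method": "apply_moves", "body": {
  "commands": [0,0,-0.15,0,0,0,0]
}}

```text
t: 5.65
tool_pos: [0.614, -0.0246, -0.0066]
orientation: [0.617, 3.061, 0.01]
force: [0.6, -0.1, 0.4]
opening: 0.0003
```

Call:
{"method": "apply_moves", "body": {
  "commands": [0,0,-0.15,0,0,0,0]
}}

```text
t: 5.78
tool_pos: [0.614, -0.0246, -0.0081]
orientation: [0.618, 3.061, 0.01]
force: [0.5, 0.2, 0.1]
opening: 0.0001
```

Sixteen mm below nominal with no contact is suspicious. I'll check where the fingertips really are.

```bash
python3 - <<'E'
from h import *
from scipy.spatial.transform import Rotation as Ro
s=read_state(); c=cam("wrist"); im,d=read_camera("wrist"); p=s["tool_pos"]
tz=Ro.from_rotvec(s["orientation"]).as_matrix()[:,2]
print(p,tz,s["force"])
for b in(0,.02,.04,.06,.084): print(b,px(p-b*tz,c))
P=cloud(d,c)
print("block z",np.median(P[165:180,270:285,2]), "tip col:")
for v in range(195,330,8): print(v,P[v,312:326:3].round(3)[:, 2], im[v,318])
cv2.imwrite("pics/w2.png",im[100:400,160:480])
c=cam("scene"); im,d=read_camera("scene"); P=cloud(d,c); print("scene TCP px",px(p,c), [px(p-b*tz,c).round() for b in(.05,.07,.084,.1)])
u,v=px(p-.06*tz,c).astype(int); print(u,v); print((P[v-24:v+14:2,u-20:u+21:4,2]*1000).round().astype(int))
E
```

```text
[ 0.61401228 -0.02461472 -0.00812644] [ 0.01955808  0.00256135 -0.99980544] [0.45740988 0.17956549 0.12199337]
0 [315.83684219 224.88667294]
0.02 [315.73099239 236.70557571]
0.04 [315.60091197 251.23000506]
0.06 [315.43720538 269.50904037]
0.084 [315.17464234 298.82612085]
block z 0.054510023408930304 tip col:
195 [0.007 0.051 0.052 0.052 0.052] [99 96 95]
203 [0.006 0.007 0.007 0.007 0.007] [88 86 85]
211 [0.008 0.007 0.008 0.008 0.007] [103 100  98]
219 [0.007 0.008 0.006 0.008 0.007] [105 101  99]
227 [0.008 0.007 0.008 0.007 0.007] [132 129 127]
235 [0.029 0.025 0.025 0.029 0.028] [43 41 41]
243 [0.039 0.037 0.035 0.04  0.038] [42 39 39]
251 [0.049 0.046 0.046 0.048 0.05 ] [40 39 39]
259 [0.057 0.055 0.055 0.057 0.057] [40 39 39]
267 [0.064 0.061 0.061 0.064 0.11 ] [39 37 37]
275 [0.072 0.068 0.069 0.07  0.114] [37 36 35]
283 [0.115 0.075 0.075 0.115 0.117] [38 36 37]
291 [0.119 0.114 0.114 0.118 0.122] [42 42 41]
299 [0.121 0.118 0.117 0.12  0.124] [50 49 49]
307 [0.121 0.118 0.119 0.121 0.125] [56 55 55]
315 [0.122 0.119 0.12  0.123 0.126] [53 52 52]
323 [0.123 0.043 0.042 0.12
[... 347 characters left out ...]
   0 122 129 132 147 128 127 123 146 145]
 [  2   2 117 130 128 144 147 118 146 146 147]
 [  1   2   3 127 126 133 148 147 146 147 147]
 [  3   3  -1 117 123 115 149 145 147 148 146]
 [ -1   2  57 108 119 102 147 148 148 145 140]
 [  1  -1  58  53  73 122 147 149 145 138 131]
 [  1  59  58  48  63 121 146 141 133 129 117]
 [ 59  57  52  40  56  73 139 132 122 116 112]
 [ 55  56  49  34  47  65 130 120 116 109  56]
 [ 56  58  45  21  15  58 120 113 111  56  59]
 [ 58  56  58  17   6  49 114 108  53  58  51]
 [ 49  59  54   9   8  42  38   8  57  56  40]
 [ 42  50  57  56  56  34  58  57  56  46  32]
 [ 39  41  51  58  55  56  57  58  53  38  27]
 [ 39  41  42  49  58  57  59  57  46  33  20]]
```

View pics/w2.png

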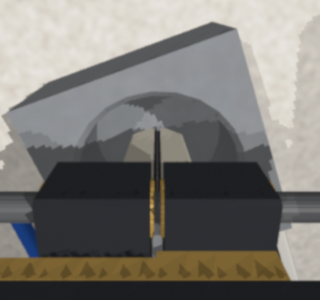

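The wrist depth shows the dark fingertips ending at (316,232), at z≈0.02, about 27 mm above the reported TCP. The gripper body's underside is near z≈0.11. So the closed tips sit behind the nominal TCP and there is still room below. I continue to contact.

Call:
{"method": "apply_moves", "body": {
  "commands": [0,0,-0.3,0,0,0,0,0,0,-0.2,0,0,0,0]
}}

```text
t: 6.12
tool_pos: [0.614, -0.0246, -0.0134]
orientation: [0.617, 3.061, 0.01]
force: [-0.4, 0.1, -0.6]
opening: 0.0004
```

Call:
{"method": "apply_moves", "body": {
  "commands": [0,0,-0.15,0,0,0,0]
}}

```text
t: 6.25
tool_pos: [0.6139, -0.0246, -0.0151]
orientation: [0.618, 3.061, 0.01]
force: [-0.7, 0.3, -0.5]
opening: 0.0006
```

Call:
{"method": "apply_moves", "body": {
  "commands": [0,0,-0.15,0,0,0,0]
}}

```text
t: 6.38
tool_pos: [0.6139, -0.0246, -0.0167]
orientation: [0.618, 3.061, 0.01]
force: [0.4, -0.2, -0.1]
opening: 0.0003
```

Call:
{"method": "apply_moves", "body": {
  "commands": [0,0,-0.15,0,0,0,0]
}}

```text
t: 6.5
tool_pos: [0.6139, -0.0246, -0.0184]
orientation: [0.618, 3.061, 0.01]
force: [-0.1, -0.0, -0.3]
opening: 0.0003
```

Call:
{"method": "apply_moves", "body": {
  "commands": [0,0,-0.15,0,0,0,0]
}}

```text
t: 6.62
tool_pos: [0.614, -0.0246, -0.0187]
orientation: [0.617, 3.062, 0.01]
force: [-10.4, 1.5, 20.2]
opening: -0.0
```

Contact: 20 N upward at reported z = −0.0187. With the tips ~27 mm above the reported TCP, that matches the floor at 8 mm, so the well is empty and the spent carrier is already in the tray. Now I lift out, level the tool, and go to the carrier.

Call:
{"method": "apply_moves", "body": {
  "commands": [0,0,1,0,0,0,0,0,0,4,0,0,0,0,0,0,5,-0.003,0.02,0,0,0,0,5,0,0,0,4,-2,3.5,3,0,0,0,4,-3,4.6,0,0,0,0,4,-3,4.6,0,0,0,0,4,-3,4.6,0,0,0,0,4]
}}

```text
t: 7.62
tool_pos: [0.5026, 0.1499, 0.1711]
orientation: [0.63, 3.073, 0.003]
force: [0.5, 0.8, -0.2]
opening: 0.0394
```

Call:
{"method": "apply_moves", "body": {
  "commands": [-3,4.6,0,0,0,0,4,0,0,0,0,0,0,4,0,0,0,0,0,0,4]
}}

```text
t: 8.0
tool_pos: [0.4704, 0.2001, 0.1729]
orientation: [0.622, 3.072, 0.006]
force: [-0.1, 0.6, 0.4]
opening: 0.0402
```

```bash
cat > look.py <<'E'
from h import *
import sys
from scipy.spatial.transform import Rotation as Ro
g=(.4137,.2857)
s=read_state(); c=cam("wrist"); im,d=read_camera("wrist"); cv2.imwrite("pics/%s.png"%sys.argv[1],im)
M=Ro.from_rotvec(s["orientation"]).as_matrix(); print(s["tool_pos"],s["opening"],"\n",M.round(4))
P=cloud(d,c); D=np.hypot(P[...,0]-g[0],P[...,1]-g[1]); ok=d>0
for lo,hi in((.012,.03),(.04,.09)):
    q=P[ok&(D<.055)&(P[...,2]>lo)&(P[...,2]<hi)]
    if len(q)>5: print("carrier",lo,len(q),q.mean(0).round(4),[np.round(a,4) for a in cv2.minEnclosingCircle(q[:,:2].astype(np.float32))],q[:,2].max())
q=P[ok&(abs(P[...,2])<.008)]; A=np.c_[q[:,:2],np.ones(len(q))]; print("bench plane",np.linalg.lstsq(A,q[:,2],rcond=None)[0])
p=s["tool_pos"];print("TCP px",px(p,c),"tip27",px(p+[0,0,.027],c),"carrier px",px([*g,.08],c))
E
python3 look.py w3
```

```text
[0.47037797 0.20005377 0.17294454] 0.04024361406216342 
 [[-0.9212  0.3889  0.0082]
 [ 0.3889  0.9213  0.0023]
 [-0.0066  0.0053 -1.    ]]
carrier 0.012 3535 [0.4111 0.2861 0.0199] [array([0.4122, 0.2868]), np.float64(0.0384)] 0.029683630568231607
carrier 0.04 275 [0.4119 0.2851 0.0726] [array([0.4126, 0.2866]), np.float64(0.0071)] 0.08085930413472027
bench plane [ 0.00068752 -0.00044539 -0.00109002]
TCP px [315.81258701 224.78121957] tip27 [315.89447789 241.58350749] carrier px [377.45290086  99.99443273]
```

View pics/w3.png

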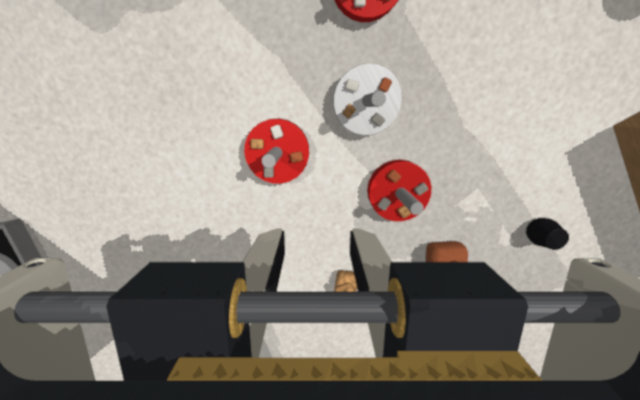

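The silver carrier shows at (368,98), post top at (377,98), with the reds at (277,150), (399,190) and (368,5). Centre ≈ (0.4125, 0.2865).

Call:
{"method": "apply_moves", "body": {
  "commands": [-2.9,4.3,-2,0.002,0.008,0,4,-2.7,4.0,-2,0,0,0,4,0,0,-1,0,0,0,4,0,0,0,0,0,0,4]
}}

```text
t: 8.55
tool_pos: [0.4179, 0.2802, 0.1224]
orientation: [0.638, 3.075, 0.007]
force: [0.1, -0.4, -1.2]
opening: 0.0398
```

Call:
{"method": "apply_moves", "body": {
  "commands": [-0.5,0.6,-2,0,0,0,4,0,0,-1,0,0,0,4,0,0,0,0,0,0,4]
}}

```text
t: 8.93
tool_pos: [0.4171, 0.2834, 0.0938]
orientation: [0.645, 3.07, 0.008]
force: [-0.6, -0.3, -0.2]
opening: 0.0396
```

```bash
python3 look.py w4
```

```text
[0.41714076 0.28340719 0.09381854] 0.03962657220993667 
 [[-0.9154  0.4025  0.0055]
 [ 0.4025  0.9154  0.0043]
 [-0.0033  0.0062 -1.    ]]
carrier 0.012 4504 [0.409  0.2885 0.0199] [array([0.4123, 0.2873]), np.float64(0.0385)] 0.029972133541020574
carrier 0.04 476 [0.4101 0.2881 0.0705] [array([0.4124, 0.2872]), np.float64(0.0071)] 0.08105347285907662
bench plane [ 0.00079902 -0.00032193 -0.00108686]
TCP px [315.85263165 224.82862787] tip27 [315.975775   241.50124651] carrier px [316.76927016 212.67216971]
```

View pics/w4.png

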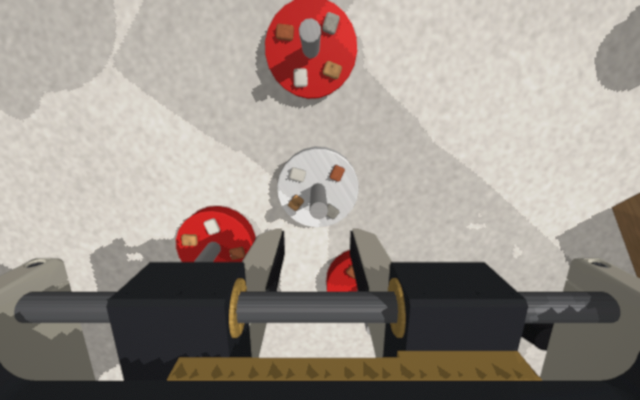

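The silver post top is at (318,210), centred between the fingers at (270,250) and (365,250). I descend to it.

Call:
{"method": "apply_moves", "body": {
  "commands": [-0.45,0.4,-1,-0.004,0.005,0,4,0,0,0,0,0,0,4]
}}

```text
t: 9.22
tool_pos: [0.4138, 0.2876, 0.0849]
orientation: [0.647, 3.072, 0.003]
force: [-0.1, -0.2, 0.2]
opening: 0.0398
```

Call:
{"method": "apply_moves", "body": {
  "commands": [0,0,-2,0,0,0,4,0,0,-2,0,0,0,4,0,0,-1,0,0,0,4,0,0,-0.6,0,0,0,4,0,0,0,0,0,0,4]
}}

```text
t: 9.85
tool_pos: [0.4152, 0.2889, 0.0297]
orientation: [0.645, 3.07, 0.006]
force: [-0.3, -0.3, -0.2]
opening: 0.0401
```

Call:
{"method": "apply_moves", "body": {
  "commands": [-0.25,-0.15,-0.4,0,0,0,4,0,0,-0.4,0,0,0,4,0,0,0,0,0,0,4]
}}

```text
t: 10.22
tool_pos: [0.4135, 0.2879, 0.0225]
orientation: [0.644, 3.068, 0.008]
force: [-1.1, -0.1, -0.2]
opening: 0.0399
```

```bash
python3 look.py w5
```

```text
[0.41346152 0.28785455 0.02252643] 0.039887889309756695 
 [[-0.9155  0.4022  0.0076]
 [ 0.4022  0.9155  0.0039]
 [-0.0054  0.0066 -1.    ]]
carrier 0.012 6631 [0.4052 0.2908 0.02  ] [array([0.4123, 0.2871]), np.float64(0.0386)] 0.029925678217181607
carrier 0.04 3523 [0.4081 0.2899 0.0716] [array([0.4058, 0.2912]), np.float64(0.0358)] 0.08999432731153459
bench plane [ 0.00064233 -0.00046966 -0.00096773]
TCP px [315.79822835 224.79304507] tip27 [315.93659511 241.54719922] carrier px [312.50067379 269.22839324]
```

View pics/w5.png

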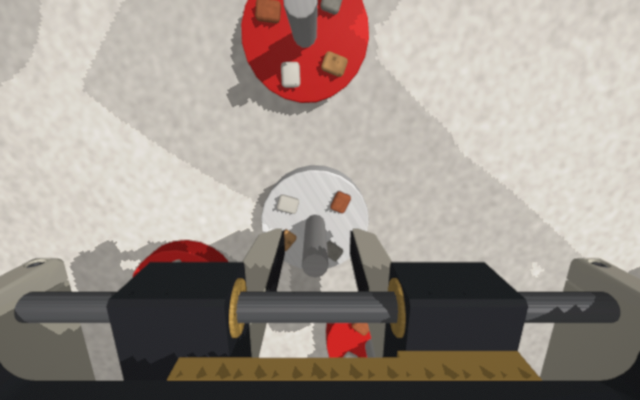

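The post (315,245) stands between the fingers. I level the tool and close.

Call:
{"method": "apply_moves", "body": {
  "commands": [-0.1,-0.06,0,-0.004,0.008,0,4,0,0,0,0,0,0,0.8,0,0,0,0,0,0,0.8,0,0,0,0,0,0,0.8,0,0,0,0,0,0,0.8],
  "squeeze": 30
}}

```text
t: 10.9
tool_pos: [0.4127, 0.2873, 0.023]
orientation: [-0.646, -3.074, 0.001]
force: [-0.2, -0.6, -1.0]
opening: 0.0135
```

Call:
{"method": "apply_moves", "body": {
  "commands": [0,0,0.4,0,0,0,0.8,0,0,0.6,0,0,0,0.8,0,0,1,0,0,0,0.8,0,0,0,0,0,0,0.8]
}}

```text
t: 11.4
tool_pos: [0.4123, 0.2871, 0.0441]
orientation: [-0.645, -3.074, 0.001]
force: [0.7, -0.2, -2.0]
opening: 0.0131
```

Call:
{"method": "apply_moves", "body": {
  "commands": [0,0,2,0,0,0,0.8,0,0,3,0,0,0,0.8,0,0,3,0,0,0,0.8,0,0,2,0,0,0,0.8,1,-1.5,0,0,0,0,0.8,2,-3,0,0,0,0,0.8,2,-3.1,0,0,0,0,0.8,2,-3.1,0,0,0,0,0.8]
}}

```text
t: 12.4
tool_pos: [0.4819, 0.1756, 0.1438]
orientation: [-0.638, -3.073, 0.005]
force: [0.8, -0.2, -2.9]
opening: 0.0134
```

Call:
{"method": "apply_moves", "body": {
  "commands": [2,-3.1,0,0,0,0,0.8,2,-3.1,0,0,0,0,0.8,2,-3.1,0,0,0,0,0.8,2,-3.1,0,0,0,0,0.8,1,-1.5,0,0,0,0,0.8,0,0,0,0,0,0,0.8]
}}

```text
t: 13.15
tool_pos: [0.572, 0.0235, 0.1355]
orientation: [-0.645, -3.062, 0.011]
force: [0.3, 0.5, -3.3]
opening: 0.0133
```

```bash
cat > chk.py <<'E'
from h import *
import sys
from scipy.spatial.transform import Rotation as Ro
s=read_state(); c=cam("wrist"); im,d=read_camera("wrist"); cv2.imwrite("pics/%s.png"%sys.argv[1],im)
p=s["tool_pos"]; M=Ro.from_rotvec(s["orientation"]).as_matrix(); print(p,s["opening"],"tz",M[:,2].round(4),"fix",[-M[1,2],M[0,2]])
P=cloud(d,c); b=p[2]-.023; D=np.hypot(P[...,0]-p[0],P[...,1]-p[1])
m=(d>0)&(D<.05)&(abs(P[...,2]-b-.02)<.0035); m[255:]=0
q=P[m]; A=np.c_[q[:,:2]-p[:2],np.ones(len(q))]
for _ in range(3):
    k=np.linalg.lstsq(A,q[:,2],rcond=None)[0]; r=abs(A@k-q[:,2])<.003; A,q=A[r],q[r]
(x,y),r=cv2.minEnclosingCircle(q[:,:2].astype(np.float32))
h=cv2.convexHull(q[:,:2].astype(np.float32))[:,0]
from scipy.optimize import least_squares
far=h[((h-p[:2])@(np.array((-c[1].T@c[2])[:2])-p[:2]))>-.1]
print("disc slope",k,len(q),"z min/max",q[:,2].min(),q[:,2].max(),"circ",x,y,r,"mid px",px(q.mean(0),c))
f=least_squares(lambda a:np.hypot(*(h-a).T)-.0385,p[:2],loss="soft_l1",f_scale=.001); print("fixed-r centre",f.x,"minus tcp",f.x-p[:2])
try:
    r=hole(d,c,(.613,-.0242),rad=.052); print("hole",r[:2],r[2].sum())
except Exception as e: print(e)
E
python3 chk.py w6
```

```text
[0.57198443 0.02348326 0.13545925] 0.01329531721836303 tz [-0.0137 -0.0042 -0.9999] fix [np.float64(0.00421706432615037), np.float64(-0.01367763356402428)]
disc slope [-0.01123778 -0.00721555  0.13162336] 4799 z min/max 0.12896597527788387 0.13500384602904383 circ 0.5714908242225647 0.024047615006566048 0.03847670182585716 mid px [316.47827726 205.37848671]
fixed-r centre [0.57188913 0.02390127] minus tcp [-9.53041445e-05  4.18011818e-04]
hole (array([ 0.59856   , -0.04921752]), (0.5954297184944153, -0.04739316180348396, 0.021790459752082825)) 538
```

View pics/w6.png

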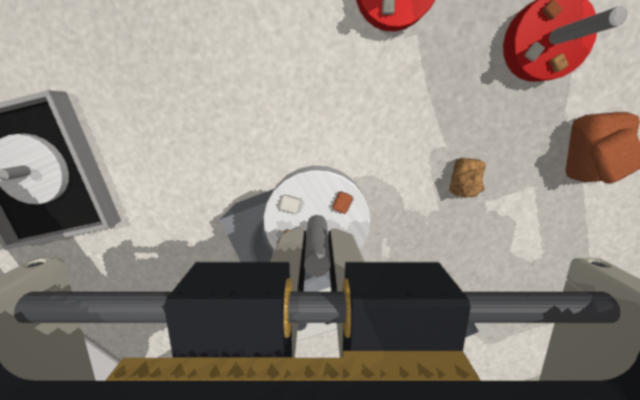

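The carrier hangs square in the grip: the disc slope matches the tool tilt, and the disc centre is within 0.5 mm of the TCP. Correcting the top camera by its carrier bias puts the well at about (0.6126, −0.0235), which agrees with the wrist estimate.

Call:
{"method": "apply_moves", "body": {
  "commands": [2,-2.3,0,0.004,-0.013,0,0.8,1.8,-2.1,0,0,0,0,0.8,0,0,-1,0,0,0,0.8,0,0,-1,0,0,0,0.8,0,0,0,0,0,0,0.8]
}}

```text
t: 13.82
tool_pos: [0.6067, -0.0143, 0.1124]
orientation: [-0.636, -3.071, -0.003]
force: [-0.6, 0.1, -2.9]
opening: 0.0136
```

Call:
{"method": "apply_moves", "body": {
  "commands": [0.55,-0.85,-0.6,0,0,0,0.8,0,0,-0.7,0,0,0,0.8,0,0,-0.5,0,0,0,0.8,0,0,0,0,0,0,0.8]
}}

```text
t: 14.32
tool_pos: [0.612, -0.0221, 0.0932]
orientation: [-0.634, -3.071, -0.003]
force: [-0.6, -0.4, -2.3]
opening: 0.0134
```

```bash
python3 chk.py w7
```

```text
[ 0.61201003 -0.02214379  0.09323253] 0.013447719871064067 tz [-0.0053  0.003  -1.    ] fix [np.float64(-0.00295350100194459), np.float64(-0.005257099284659936)]
disc slope [-0.00207989 -0.00040746  0.08939224] 4818 z min/max 0.08673514429735708 0.09232673138237939 circ 0.6117143630981445 -0.02144082635641098 0.03842784836888313 mid px [316.48638517 205.37492409]
fixed-r centre [ 0.61199061 -0.02172517] minus tcp [-1.94214456e-05  4.18620283e-04]
hole (array([ 0.57964297, -0.01673795]), (0.5926038026809692, -0.020231522619724274, 0.03342362120747566)) 251
```

Call:
{"method": "apply_moves", "body": {
  "commands": [0.05,-0.15,-0.5,-0.003,-0.005,0,0.8,0,0,-0.3,0,0,0,0.8,0,0,0,0,0,0,0.8]
}}

```text
t: 14.75
tool_pos: [0.613, -0.0238, 0.0856]
orientation: [0.634, 3.075, -0.0]
force: [-0.4, 0.8, -3.0]
opening: 0.0136
```

```bash
python3 chk.py w8; python3 - <<'E'
from h import *
ims=[]
for n in("wrist","top","scene"):
    im,d=read_camera(n); c=cam(n)
    u,v=px([.6126,-.0236,.06],c).astype(int); u=max(u,60);k=(75,100) if n=="wrist" else (30,40); f=4 if n=="wrist" else 10
    v=min(v,325 if n=="wrist" else 999)
    ims.append(cv2.resize(im[v-k[0]:v+k[0],u-k[1]:u+k[1]],(400,300),interpolation=cv2.INTER_CUBIC))
cv2.imwrite("pics/c1.png",np.vstack([np.hstack(ims[:2]),np.hstack([ims[2],ims[2]])]))
E
```

```text
[ 0.61304075 -0.02378603  0.08555716] 0.01361193290071449 tz [ 1.4e-03 -4.0e-04 -1.0e+00] fix [np.float64(0.00043592352609651125), np.float64(0.0014169967188233446)]
disc slope [ 0.00402045 -0.00417435  0.08170437] 4797 z min/max 0.07910770041147301 0.08463350202025358 circ 0.6129238605499268 -0.023281216621398926 0.0385303795337677 mid px [316.53902881 205.45658134]
fixed-r centre [ 0.61304675 -0.02338639] minus tcp [5.99676286e-06 3.99645625e-04]
hole (array([ 0.58353946, -0.01116247]), (0.5994241833686829, -0.017027314752340317, 0.036896612495183945)) 361
```

View pics/c1.png

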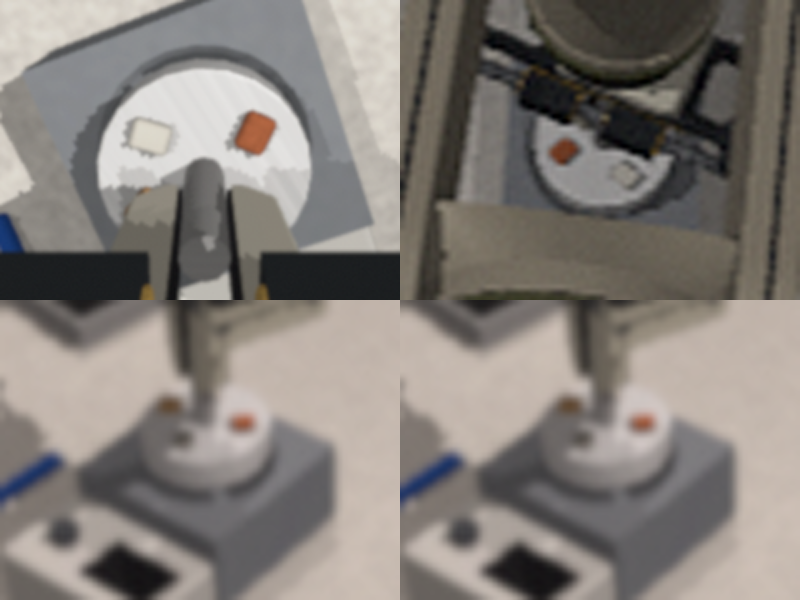

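The crop shows the disc at (205,150) centred over the dark well rim. I lower it in small steps, watching the force.

Call:
{"method": "apply_moves", "body": {
  "commands": [0,0,-0.4,0,0,0,0.8,0,0,-0.3,0,0,0,0.8,0,0,0,0,0,0,0.8]
}}

```text
t: 15.32
tool_pos: [0.6134, -0.0238, 0.0786]
orientation: [0.634, 3.075, -0.0]
force: [0.2, 1.0, -2.7]
opening: 0.0135
```

Call:
{"method": "apply_moves", "body": {
  "commands": [-0.03,0,-0.3,0,0,0,0.8,0,0,-0.1,0,0,0,0.8]
}}

```text
t: 15.58
tool_pos: [0.6132, -0.0238, 0.0744]
orientation: [0.634, 3.075, -0.0]
force: [-0.4, 0.2, -2.3]
opening: 0.0134
```

Call:
{"method": "apply_moves", "body": {
  "commands": [-0.02,0,-0.4,0,0,0,0.8,0,0,-0.4,0,0,0,0.8,0,0,0,0,0,0,0.8]
}}

```text
t: 15.95
tool_pos: [0.6128, -0.0238, 0.0656]
orientation: [0.634, 3.075, -0.0]
force: [0.2, 0.6, -2.7]
opening: 0.0135
```

Call:
{"method": "apply_moves", "body": {
  "commands": [-0.03,0,-0.5,0,0,0,0.8,0,0,-0.5,0,0,0,0.8,0,0,0,0,0,0,0.8]
}}

```text
t: 16.32
tool_pos: [0.6124, -0.0238, 0.0548]
orientation: [0.634, 3.075, -0.0]
force: [0.1, -0.3, -2.2]
opening: 0.0132
```

Sliding freely. Seated is expected at about 0.031.

Call:
{"method": "apply_moves", "body": {
  "commands": [0.03,0,-0.6,0,0,0,0.8,0,0,-0.5,0,0,0,0.8,0,0,0,0,0,0,0.8]
}}

```text
t: 16.7
tool_pos: [0.6127, -0.0238, 0.0429]
orientation: [0.634, 3.075, -0.0]
force: [-0.1, -0.6, -2.3]
opening: 0.0132
```

Call:
{"method": "apply_moves", "body": {
  "commands": [0,0,-0.5,0,0,0,0.8,0,0,-0.2,0,0,0,0.8,0,0,0,0,0,0,0.8]
}}

```text
t: 17.08
tool_pos: [0.6128, -0.0238, 0.0355]
orientation: [0.634, 3.075, -0.0]
force: [-0.0, -0.1, -2.5]
opening: 0.0134
```

Call:
{"method": "apply_moves", "body": {
  "commands": [0,0,-0.3,0,0,0,0.8]
}}

```text
t: 17.2
tool_pos: [0.6131, -0.0238, 0.0328]
orientation: [0.634, 3.074, 0.0]
force: [0.6, 0.6, -2.3]
opening: 0.0132
```

Call:
{"method": "apply_moves", "body": {
  "commands": [0,0,-0.1,0,0,0,0.8]
}}

```text
t: 17.32
tool_pos: [0.613, -0.0238, 0.0316]
orientation: [0.634, 3.074, -0.0]
force: [-0.4, 0.3, -3.0]
opening: 0.0135
```

Call:
{"method": "apply_moves", "body": {
  "commands": [0,0,-0.1,0,0,0,0.8]
}}

```text
t: 17.45
tool_pos: [0.6133, -0.024, 0.031]
orientation: [0.634, 3.074, -0.0]
force: [-3.4, -0.7, 8.2]
opening: 0.0133
```

Contact (8 N) exactly at the seated height. Release, then rise.

Call:
{"method": "apply_moves", "body": {
  "commands": [0,0,0,0,0,0,3,0,0,0,0,0,0,3,0,0,0,0,0,0,3,0,0,1,0,0,0,3,0,0,3,0,0,0,3,0,0,4,0,0,0,3,0,0,4,0,0,0,3]
}}

```text
t: 18.32
tool_pos: [0.611, -0.0236, 0.1529]
orientation: [-0.634, -3.075, 0.001]
force: [0.6, -0.3, 0.4]
opening: 0.0302
```

Call:
{"method": "apply_moves", "body": {
  "commands": [-3,4,0,0,0,0,3,-3,4,0,0,0,0,3,-3,4,0,0,0,0,3,0,0,0,0,0,0,3,0,0,0,0,0,0,3]
}}

```text
t: 18.95
tool_pos: [0.5236, 0.0987, 0.1636]
orientation: [0.634, 3.063, 0.004]
force: [0.8, -0.2, 1.2]
opening: 0.0303
```

```bash
python3 - <<'E'
from h import *
print(read_state()["tool_pos"])
g=(.6128,-.0238)
for n in("wrist","top","scene"):
    im,d=read_camera(n); c=cam(n); P=cloud(d,c); D=np.hypot(P[...,0]-g[0],P[...,1]-g[1])
    if n=="scene": cv2.imwrite("pics/final.png",im)
    m=(d>0)&(D<.036)&(P[...,2]>.02)&(P[...,2]<.033); q=P[m]
    t=P[(d>0)&(D<.02)&(P[...,2]>.05)]
    if len(q)>20:
        print(n,len(q),"disc z median",np.median(q[:,2]),"slope",np.linalg.lstsq(np.c_[q[:,:2]-g,np.ones(len(q))],q[:,2],rcond=None)[0])
    if len(t): print("post top z p98",np.percentile(t[:,2],98),t[t[:,2]>.08].mean(0))
E
```

```text
[0.52360871 0.09865163 0.16357323]
top 349 disc z median 0.028312762746241688 slope [-0.00301376  0.00622367  0.02840396]
post top z p98 0.09104660463031387 [ 0.61332095 -0.02436671  0.0871131 ]
scene 110 disc z median 0.029055036447933093 slope [ 0.01358363 -0.01184431  0.02920276]
post top z p98 0.09140560449631696 [ 0.61538831 -0.020348    0.08726339]
```

View pics/final.png

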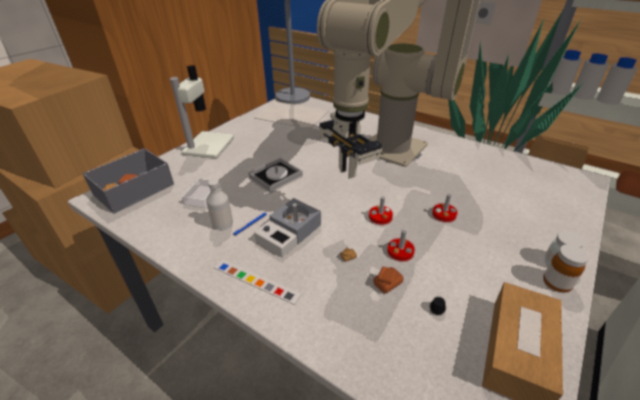

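The final view shows the carrier in the well at (294,212) and everything else where it was. The disc top is at 28 mm and level, and the post top is at about 88 mm, so the carrier is fully home. Handing in.

```bash
python3 -c "
from plant import *
print(close_job())"
```

```text
the job is handed in; nothing more can be done
None
```

The new sample carrier is fully home in the well, released, and the job is handed in at about 19 s of the 72 s allowed.

- **Feeling the well:** I lowered the closed fingers to the floor. They met nothing at the height of a spent carrier's post and touched the floor with about 20 N. The well was empty and the spent carrier was already in the tray, so I left it there.
- **Loading:** I picked up the silver carrier by its post, not any of the red look-alikes, carried it upright and lowered it in without touching the sides. It met the floor with about 8 N at the expected height before I let go.
- **Last checks:** The top camera put the disc top at about 28 mm, level to within 0.4°, and the post top at about 87–91 mm, against 88 mm expected. The scene camera's reading was rougher but agreed. The final picture shows everything else where it was and the gripper clear.
- **What disagreed:** The closed fingertips touched about 27 mm higher than the reported tool position implied. I confirmed this with the wrist camera's depth and allowed for it. The top camera was also about 2 mm off from the wrist camera, and I corrected for that.

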